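Hang the tape bracket on its spring screw

TASK

Hang the red tape bracket on the brass screw of the upright wooden board: pass the screw's head through the wide opening of the bracket's keyhole until the plate lies flat against the board, then pull the bracket straight down until it clicks past the ridge and is fully home, hanging level and flat. The screw may stand anywhere along its short slot, so feel for it and work gently: never force the bracket against the board or the screw. Leave the masking tape, the yellow bottle and the glue stick where they stand.

Things in the scene. Friction and masses are not known exactly. Their poses are not given: they have to be found in the camera images.
- bracket: Red tape bracket, loose, 0.2 kg, first standing upright on its tray. Origin: middle of the lower edge of its plate's BACK face; x points out of the back (into the board when hung), y left, z up. Plate 100 wide (y), 130 high (z), 8 thick (x -8 to 0). At its foot a tray stands out in front to x = -60, 14 high. A keyhole goes through the plate on its middle line: see keyhole_wide, keyhole_seat, ridge.
- bracket_arm (a point): Grasp place, at bracket (-42, 0, 118) mm: centre of the wooden arm that stands out of the plate's front near its top, 14 wide (y), 16 high, from the plate to x = -72, where a tip turns up to z = 140 (tip: x -64 to -74). Grasp it firmly across y, from above, between plate and tip. Axes as the bracket.
- keyhole_wide (a point): Centre of the keyhole's wide opening, on the plate's back face, at bracket (0, 0, 58.5) mm; the opening is 19 wide (y) and 24 high (z 46.5 to 70.5). Axes as the bracket.
- keyhole_seat (a point): Where the screw's shank rests when the bracket is fully home: in the top of the keyhole's slot (9.5 wide, z 70.5 to 89), on the plate's back face, at bracket (0, 0, 86) mm, 27.5 mm above keyhole_wide. Axes as the bracket.
- ridge (a point): Crest of the steel click ridge on the plate's front, on both sides of the slot, at bracket (-11, 0, 77) mm: it ramps up from 0 at z = 71 to 3 mm at z = 77, then falls away steeply. It lifts the screw's head by 2 mm against its spring; the bracket must be pulled down with 3 to 14 N to pass it, its own weight is not enough. Home, the pull rises sharply.
- board: Upright wooden board, fixed, 190 wide (y), 190 high, 18 thick. Origin: at the table, middle of the front face; x points into the board (the front face, x = 0, looks to -x, towards the robot), y left, z up. Foot and braces are behind it. The brass screw stands out of its front. Bracket and board (screw included) must never press on each other with more than 25 N.
- slot_mid (a point): Middle of the screw's level slot, on the face (slot 62 mm long), 130 mm above the table; axes as the board. The screw is at this height but up to 22 mm to either side along y (not measured), and stays there. Shank diameter 6; head diameter 16, bevelled to 14 at the front; front 14.5 mm off the face, underside 9 mm. A spring (3 N) draws the head towards the board; a stop holds it there.
- masking_tape: Roll of cream masking tape lying flat, 96 across, 24 high; a bystander, leave it within 30 mm of where it is. Origin: centre of its underside.
- poster_yellow: Yellow paint bottle, standing, 52 across, 125 high; a bystander, leave it within 30 mm of where it is. Origin: centre of its underside.
- glue_stick: Glue stick, lying, 24x96x24; a bystander, leave it within 30 mm of where it is. Origin: centre of its underside.

How it is judged:
On the way, in this order (a step that is already met when the one before it is completed fails the run):
1. the screw's head is through the wide opening and the plate lies flat against the board (x of keyhole_wide in the frame of slot_mid between -0.005 and 0.004 m and z of keyhole_wide in the frame of slot_mid between -0.012 and 0.006 m and y of keyhole_wide in the frame of slot_mid between -0.028 and 0.028 m), for 0.05 s.
2. the bracket is pulled down, past the ridge and fully home (x of keyhole_seat in the frame of slot_mid between -0.004 and 0.004 m and z of keyhole_seat in the frame of slot_mid between -0.003 and 0.003 m and y of keyhole_seat in the frame of slot_mid between -0.028 and 0.028 m and angle between the z axis of bracket and the z axis of board, either way round below 0.09 rad and angle between the x axis of bracket and the x axis of board, either way round below 0.09 rad), for 0.1 s.
At the end, for the whole second after the job is handed in: The bracket hangs on the screw by itself, at rest and fully home: keyhole_seat within 3 mm of slot_mid's height, within 4 mm of the board's face and within 28 mm of slot_mid sideways (wherever the screw stands), the bracket square to the board within 5 degrees (all of step 2 and linear speed of bracket below 0.02 m/s); the robot touches nothing.
It fails at once if bracket and board (with its screw) press on each other with more than 25 N (contact force between bracket and board above 25 N).
It fails at once if the masking tape is moved more than 30 mm (distance of masking_tape from where it was at the start of the episode above 0.03 m).
It fails at once if the poster yellow is moved more than 30 mm (distance of poster_yellow from where it was at the start of the episode above 0.03 m).
It fails at once if the glue stick is moved more than 30 mm (distance of glue_stick from where it was at the start of the episode above 0.03 m).
It also fails if it takes over 51 s, if anything falls off the work surface, if the arm or the gripper's body presses on something with over 40 N, if the wrist force passes 120 N, or if a joint passes its speed limit or range.

ROBOT

A 6-joint arm with a two-finger parallel gripper is mounted at the origin on the work surface; the furniture and walls round the work are solid. World frame = base frame: x ahead of the robot, y to its left, z up, the work surface at z = 0. Lengths are in m, angles in rad, forces in N, time in s.
With the tool pointing down it reaches from about 0.325 to 1 m from the base axis. Payload 5.1 kg.
Tool frame: the origin (TCP) lies midway between the tips of the shut fingers; the grasp point (between the pads) lies 19 mm behind it; z points along the fingers, y is the line along which they close (so a half turn about z gives the same grasp; the last joint's range is limited). The gripper opens to 85 mm and grips with 20 to 120 N. Pads are 22 mm wide; open, the fingers measure 114 mm over their backs; the gripper's body (76 mm by 85 mm) begins 54 mm behind the grasp point. The pads swing forward as they close: fully open they stand 13 mm farther back than shut.
Start: joints at [-1.307, 0.124, 1.65, -0, 1.367, -0.083], TCP at [0.221, -0.611, 0.231] pointing down, gripper open.
Joint ranges: [-2.61, 2.61], [-1.02, 2.33], [0.03, 2.71], [-1.35, 4.49], [0.32, 2.68], [-2.91, 2.91]. Speed limits (rad/s): [2.57, 2.57, 3.14, 3.14, 3.14, 3.14].

INTERFACE

Orientations are given as a 3x3 rotation matrix whose columns are the frame's x, y, z axes.
In Python, from station import manip gives the robot as it stands. Calls block until the motion is done:
- manip.move_ptp(position, orientation): joint-space move of the TCP to a pose.
- manip.move_l(position, orientation=None, vel=0.15): straight line of the TCP; orientation=None keeps the orientation; vel is the mean speed in m/s.
- manip.move_j(angles): joint-space move.
- manip.command_gripper(opening, grasp_force=None): finger opening in m; grasp_force is the grip in N (None keeps the last); returns when the fingers have stopped.
- manip.pause(seconds).
- manip.inverse_kinematics(position, orientation): joint angles nearest the present ones, or None.
- manip.get_state(): the state.
- manip.capture(name): name is "scene" or "top" or "wrist"; returns a dict with "img" (420x560x3 uint8, red, green, blue), "range_z" (420x560 float32, m along the optical axis (not along the pixel's ray), 0 where there is no reading), "fx", "fy", "cx", "cy" (pixels), "k1" (the pictures are not rectified: a ray, as slopes to the right and down, at radius r is drawn at 1 + k1 r^2 times it, then the intrinsics apply), "R" (3x3) and "t" (3): a world point X has camera coordinates R X + t; the wrist camera has in their place "T_tool_cam" (4x4, takes a point from camera to tool coordinates, whose origin is the TCP and whose axes are the flange's). Camera axes: x right, y down, z forward; pixel columns grow to the right and rows downward; lengths in m; the calibration is good to about 2 mm. A picture is of the moment at which its call begins: read the wrist's pose just before it.
A pose or a line that the arm cannot do raises manip.MotionError and nothing moves.
- manip.job_done(): hands the job in; it is judged then, once.
Trained networks look in a picture, given as the dict that the camera call returned (one of the last four; its "shot" number tells which), for a name from the list of things; names that differ only in an ending like _2 or _b are one class to them, and where a whole thing is asked for, a point or a joint stands for the part that bears it (a point fixed in the world has none). Each returns a list of dicts, best first, with "score" (0 to 1); they miss things now and then, are a little off and sometimes report something else, mostly with a low value. They report only what shows in the picture. A call takes as long as a camera call.
- manip.outline_of(name, picture): "mask" (420x560 bool, what is visible of it) and "location" ([column, row] in pixels, amid what is visible of it).
The state is a dict: "clock": time; "joint_positions": joint angles; "joint_velocities": joint speeds; "effort": joint torques, N m; "eef_pos": TCP position; "eef_rot": TCP orientation; "force": force on the tool from outside, world axes, zero at the start; "moment": the same for the moment, N m; "finger_gap": finger opening in m; "grasp_force": force on a finger pad.
Only numpy, scipy, OpenCV 4.12 (cv2) and the standard library are available. Lean on these libraries where they do the work, as an engineer would, in place of code of your own. Each camera call takes 0.05 s, during which the arm holds its last target. There are 200 camera calls.

## Working session

There is one attempt and no reset: what is moved stays moved. The work goes in short steps, each a Python script; the robot and the scene stay as the last script left them, time stands still between calls to the robot, and variables do not carry over. Pictures are saved under pics/ and viewed, at most 10 in all, crops included, and the job is handed in when it is done.

```bash
ls; mkdir -p pics
cat > h.py <<'E'
import numpy as np, cv2
from station import manip
def cloud(p, st=None):
    h,w=p['range_z'].shape
    u,v=np.meshgrid(np.arange(w),np.arange(h))
    K=np.array([[p['fx'],0,p['cx']],[0,p['fy'],p['cy']],[0,0,1.]])
    n=cv2.undistortPoints(np.stack([u,v],-1).reshape(-1,1,2).astype(np.float64),K,np.array([p['k1'],0,0,0.])).reshape(h,w,2)
    z=p['range_z'].astype(float)
    C=np.dstack([n[...,0]*z,n[...,1]*z,z])
    if 'R' in p: X=(C-p['t'])@np.array(p['R'])
    else:
        T=np.array(p['T_tool_cam']); X=C@T[:3,:3].T+T[:3,3]
        X=X@np.array(st['eef_rot']).T+np.array(st['eef_pos'])
    X[z<=0]=np.nan
    return X
def save(p,n): cv2.imwrite('pics/'+n,p['img'][...,::-1])
E
python3 - <<'E'
from h import *
np.set_printoptions(precision=4,suppress=True)
st=manip.get_state(); print(st)
ps={}
for c in ['scene','top']:
    p=manip.capture(c); save(p,c+'0.png'); X=cloud(p)
    np.savez(c+'.npz',X=X,img=p['img'])
    for n in ['bracket','board','masking_tape','poster_yellow','glue_stick']:
        for o in manip.outline_of(n,p)[:2]:
            Y=X[o['mask']]; Y=Y[~np.isnan(Y[:,0])]
            print(c,n,round(o['score'],2),o['location'],len(Y),np.percentile(Y,[2,50,98],axis=0).round(3).tolist() if len(Y) else '')
E
```

```text
pics
{'clock': 0.0, 'joint_positions': array([-1.3066,  0.1245,  1.6516,  0.    ,  1.3675, -0.0826]), 'joint_velocities': array([-0.0003, -0.0004, -0.0005, -0.0013,  0.0012,  0.0006]), 'effort': array([ -0.0006, -42.3618, -36.5453,  -0.0003,   0.0068,   0.    ]), 'eef_pos': array([ 0.2207, -0.6107,  0.2301]), 'eef_rot': array([[ 0.9405,  0.3398, -0.0005],
       [ 0.3398, -0.9405,  0.002 ],
       [ 0.0002, -0.002 , -1.    ]]), 'force': array([-0.2034,  0.3461, -0.0466]), 'moment': array([ 0.0047,  0.0141, -0.0006]), 'grasp_force': 0.0, 'finger_gap': 0.0855681541548445}
scene board 0.87 [213.7, 154.9] 602 [[0.561, 0.427, 0.006], [0.569, 0.458, 0.12], [0.58, 0.481, 0.191]]
scene masking_tape 0.75 [201.1, 233.2] 330 [[0.264, 0.258, -0.001], [0.293, 0.312, 0.018], [0.349, 0.335, 0.026]]
scene poster_yellow 0.97 [177.6, 194.0] 437 [[0.362, 0.45, 0.001], [0.377, 0.462, 0.073], [0.462, 0.553, 0.119]]
scene glue_stick 0.87 [406.4, 304.2] 330 [[0.318, -0.325, -0.001], [0.359, -0.302, 0.019], [0.406, -0.278, 0.025]]
scene glue_stick 0.72 [391.5, 259.3] 1803 [[0.412, -0.249, 0.0], [0.474, -0.204, 0.041], [0.481, -0.152, 0.13]]
top bracket 0.82 [355.2, 221.4] 815 [[0.418, -0.246, -0.0], [0.469, -0.192, 0.017], [0.497, -0.148, 0.137]]
top board 0.74 [182.9, 172.6] 1521 [[0.57, 0.295, -0.003], [0.587, 0.383, 0.116], [0.67, 0.494, 0.194]]
top masking_tape 0.71 [206.7, 253.3] 183 [[0.271, 0.243, 0.014], [0.322, 0.291, 0.025], [0.357, 0.332, 0.032]]
top poster_yellow 0.59 [151.8, 238.5] 256 [[0.366, 0.454, 0.025], [0.385, 0.47, 0.089], [0.411, 0.498, 0.124]]
top poster_yellow 0.4 [356.3, 223.4] 769 [[0.418, -0.245, 0.0], [0.468, -0.193, 0.018], [0.485, -0.148, 0.137]]
top glue_stick 0.47 [386.4, 252.4] 217 [[0.323, -0.32, -0.001], [0.365, -0.297, 0.021], [0.41, -0.275, 0.03]]
```

Run:
```python
import cv2
a=cv2.imread('pics/scene0.png');b=cv2.imread('pics/top0.png')
cv2.imwrite('pics/v1.png',cv2.resize(a[100:350,130:450],None,fx=2.4,fy=2.4))
cv2.imwrite('pics/v2.png',cv2.resize(b[120:320,110:430],None,fx=2.5,fy=2.5))
```

```text
(no output)
```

View pics/v1.png

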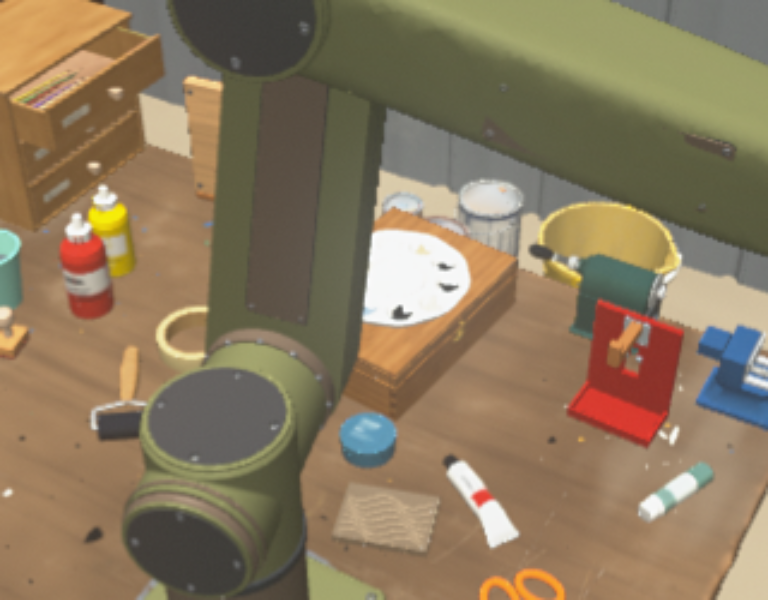

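View pics/v2.png

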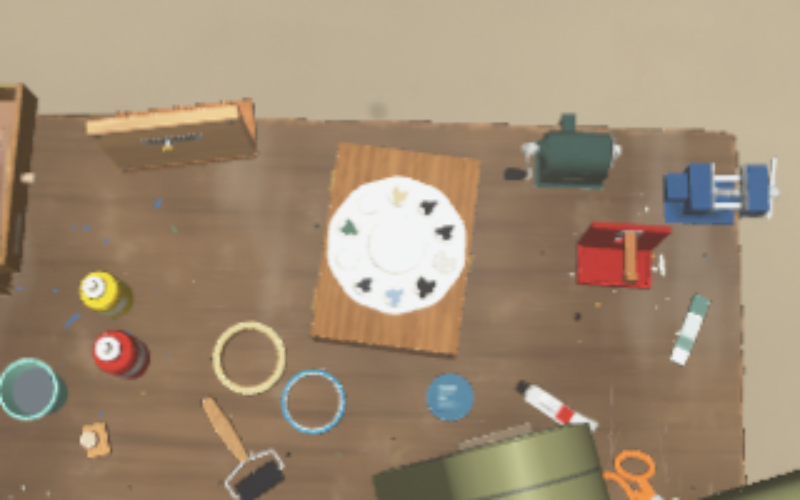

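The bracket stands at the right (crop 1: 630,370) with its arm toward the robot. The board is at the left rear (crop 2: 175,130), and its slot and screw are faintly visible at about (168,145). Next I fit the planes.

Run:
```python
from h import *
np.set_printoptions(precision=4,suppress=True)
def vplane(P,it=300,tol=.003):
    rng=np.random.default_rng(0);best=None
    for _ in range(it):
        a,b=P[rng.choice(len(P),2,False),:2]; d=b-a
        if np.hypot(*d)<.02: continue
        n=np.array([-d[1],d[0]])/np.hypot(*d); m=abs((P[:,:2]-a)@n)<tol
        if best is None or m.sum()>best.sum(): best=m
    Q=P[best]; c=Q.mean(0); _,_,V=np.linalg.svd(Q-c); n=V[2]; n=n*np.sign(n[0])
    return n,c,best
for c in ['scene','top']:
    d=np.load(c+'.npz');X=d['X'];im=d['img'].astype(int)
    inb=lambda x0,x1,y0,y1,z0,z1:(X[...,0]>x0)&(X[...,0]<x1)&(X[...,1]>y0)&(X[...,1]<y1)&(X[...,2]>z0)&(X[...,2]<z1)
    red=(im[...,0]>110)&(im[...,1]<70)&(im[...,2]<70)
    P=X[inb(.38,.53,-.28,-.12,.025,.15)&red]
    n,cc,m=vplane(P); Q=P[m]; t=np.array([-n[1],n[0],0]);t/=np.hypot(*t)
    s=(Q-cc)@t; print(c,'bracket n',n,'yaw',np.arctan2(n[1],n[0]),'c',cc,'n',m.sum(),'s',np.percentile(s,[0,1,99,100]),'z',Q[:,2].max())
    # midpoint front
    print(' front mid',cc+t*(s.min()+s.max())/2)
    W=X[inb(.38,.46,-.28,-.12,.1,.15)]; print(' arm?',len(W),W.min(0) if len(W) else '',np.median(W,0) if len(W) else '',W.max(0) if len(W) else '')
    B=X[inb(.52,.65,.25,.52,.02,.185)]
    n,cc,m=vplane(B); Q=B[m]; t=np.array([-n[1],n[0],0]);t/=np.hypot(*t)
    s=(Q-cc)@t; print(c,'board n',n,'yaw',np.arctan2(n[1],n[0]),'c',cc,m.sum(),len(B),np.percentile(s,[0,1,99,100]),' mid',cc+t*(s.min()+s.max())/2)
d=np.load('top.npz');X=d['X'];im=d['img']
T=(X[...,2]>.18)&(X[...,2]<.205)&(X[...,0]>.5)&(X[...,1]>.25)&(X[...,1]<.52)
print(cv2.minAreaRect(X[T][:,:2].astype(np.float32)),T.sum())
```

```text
Traceback (most recent call last):
TypeError: return arrays must be of ArrayType
```

```bash
cat > fit.py <<'E'
from h import *
np.set_printoptions(precision=4,suppress=True)
def vplane(P,it=300,tol=.003):
    rng=np.random.default_rng(0);best=None
    for _ in range(it):
        a,b=P[rng.choice(len(P),2,False),:2]; d=b-a
        if np.hypot(*d)<.02: continue
        n=np.array([-d[1],d[0]])/np.hypot(*d); m=abs((P[:,:2]-a)@n)<tol
        if best is None or m.sum()>best.sum(): best=m
    Q=P[best]; c=Q.mean(0); _,_,V=np.linalg.svd(Q-c,full_matrices=False); n=V[2]; n=n*np.sign(n[0])
    t=np.array([-n[1],n[0],0]);t/=np.linalg.norm(t); s=(Q-c)@t
    return n,c,best,t,s
def inb(X,x0,x1,y0,y1,z0,z1): return (X[...,0]>x0)&(X[...,0]<x1)&(X[...,1]>y0)&(X[...,1]<y1)&(X[...,2]>z0)&(X[...,2]<z1)
def rep(name,P):
    n,c,m,t,s=vplane(P)
    print(name,'n',n,'yaw',np.arctan2(n[1],n[0]),'c',c,m.sum(),len(P),'s',np.percentile(s,[0,1,99,100]),'mid',c+t*(s.min()+s.max())/2,'zmax',P[m][:,2].max())
def red(im):
    im=im.astype(int); return (im[...,0]>110)&(im[...,1]<70)&(im[...,2]<70)
E
python3 - <<'E'
from fit import *
for c in ['scene','top']:
    d=np.load(c+'.npz');X=d['X'];im=d['img']
    rep(c+' bracket',X[inb(X,.38,.53,-.28,-.12,.025,.15)&red(im)])
    W=X[inb(X,.38,.46,-.28,-.12,.1,.15)]; print(' arm?',len(W),np.percentile(W,[1,50,99],axis=0))
    rep(c+' board',X[inb(X,.52,.65,.25,.52,.02,.185)])
T=inb(X,.5,.7,.25,.52,.18,.205)
print(cv2.minAreaRect(X[T][:,:2].astype(np.float32)),T.sum())
E
```

```text
scene bracket n [ 0.9994 -0.036  -0.0007] yaw -0.0360363390485509 c [ 0.4762 -0.2047  0.0759] 667 836 s [-0.0468 -0.0459  0.0528  0.0537] mid [ 0.4763 -0.2013  0.0759] zmax 0.1325653546076893
 arm? 120 [[ 0.4061 -0.2072  0.1103]
 [ 0.4203 -0.2011  0.1236]
 [ 0.4596 -0.1916  0.1404]]
scene board n [0.9984 0.0572 0.0016] yaw 0.057233616928284756 c [0.569  0.4576 0.1145] 339 508 s [-0.0332 -0.0293  0.0245  0.0263] mid [0.5692 0.4541 0.1145] zmax 0.18495691247136262
top bracket n [ 0.9989 -0.0441 -0.0174] yaw -0.044087231243903874 c [ 0.4807 -0.1987  0.1241] 64 81 s [-0.0493 -0.048   0.0492  0.0507] mid [ 0.4807 -0.1981  0.1241] zmax 0.13666475437472808
 arm? 80 [[ 0.4124 -0.2028  0.1134]
 [ 0.4334 -0.1952  0.128 ]
 [ 0.4591 -0.1888  0.1432]]
top board n [ 0.991   0.1337 -0.0008] yaw 0.13407421737392444 c [0.5826 0.3858 0.1074] 869 926 s [-0.0933 -0.0921  0.0943  0.097 ] mid [0.5823 0.3876 0.1074] zmax 0.18496339296641598
((0.5899426341056824, 0.38813143968582153), (0.021667636930942535, 0.1875915229320526), 7.275110244750977) 376
```

```bash
cat >> fit.py <<'E'
def Rdown(yaw):
    c,s=np.cos(yaw),np.sin(yaw); return np.array([[c,s,0],[s,-c,0],[0,0,-1.]])
E
python3 - <<'E'
from fit import *
R=Rdown(-.04)
manip.move_ptp([.40,-.198,.27],R)
st=manip.get_state(); p=manip.capture('wrist'); print(st['clock'],st['eef_pos'],st['joint_positions']); print(p['T_tool_cam'],p['fx'])
save(p,'w1.png'); X=cloud(p,st); np.savez('w1.npz',X=X,img=p['img'])
im=p['img']
rep('w bracket',X[inb(X,.38,.53,-.28,-.12,.025,.15)&red(im)])
W=X[inb(X,.42,.46,-.28,-.12,.1,.135)]; print(' arm?',len(W),np.percentile(W,[1,50,99],axis=0))
Tp=X[inb(X,.46,.53,-.28,-.12,.126,.135)&red(im)]; print('top edge',len(Tp),cv2.minAreaRect(Tp[:,:2].astype(np.float32)) if len(Tp) else '')
E
```

```text
2.2583 [ 0.4    -0.1985  0.2701] [-0.5809 -0.3689  2.0334 -0.0002  1.4769  1.0305]
[[-0.0006 -0.9626 -0.2711  0.0688]
 [ 1.     -0.0005 -0.0002  0.0004]
 [ 0.0001 -0.2711  0.9626 -0.1422]
 [ 0.      0.      0.      1.    ]] 361.4770191901765
w bracket n [ 0.0015 -0.0002 -1.    ] yaw -0.1005313030648133 c [ 0.4822 -0.2029  0.1296] 1130 1502 s [-0.0489 -0.0478  0.0494  0.0503] mid [ 0.4822 -0.2021  0.1296] zmax 0.13217324673461742
 arm? 916 [[ 0.4212 -0.2082  0.1228]
 [ 0.4404 -0.201   0.1254]
 [ 0.4597 -0.1937  0.131 ]]
top edge 1440 ((0.4818597733974457, -0.2021508663892746), (0.0995192751288414, 0.008146993815898895), 87.6052474975586)
```

View pics/w1.png

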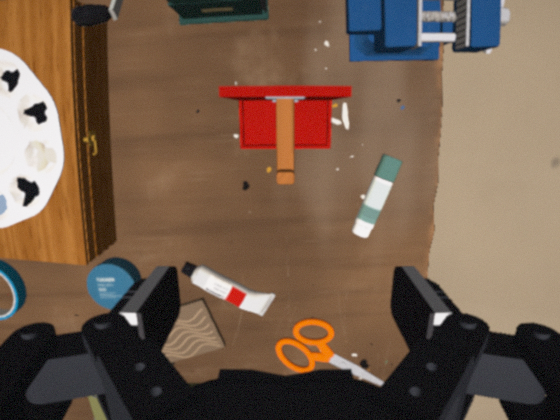

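The wrist view shows the bracket with its arm at pixel (286,140), and the plate's top edge agrees with the earlier fits. Next I look at the screw close up.

Run:
```python
from fit import *
a=1.0; Ry=np.array([[np.cos(a),0,np.sin(a)],[0,-1,0],[np.sin(a),0,-np.cos(a)]])
c,s=np.cos(.13),np.sin(.13); R=np.array([[c,-s,0],[s,c,0],[0,0,1]])@Ry
pos=np.array([.475,.374,.19])
q=manip.inverse_kinematics(pos,R); print(q)
manip.move_ptp(pos,R)
st=manip.get_state(); p=manip.capture('wrist'); print(st['clock'],st['eef_pos'])
save(p,'w2.png'); X=cloud(p,st); np.savez('w2.npz',X=X,img=p['img'],R=st['eef_rot'],t=st['eef_pos'],f=p['fx'])
rep('board',X[inb(X,.52,.65,.25,.52,.02,.185)])
# points in front of the face
n,cc,m,t,s=vplane(X[inb(X,.52,.65,.25,.52,.02,.185)])
d=(X-cc)@n; M=(d<-.006)&(d>-.03)&inb(X,.5,.65,.3,.48,.10,.17)
print(M.sum(),np.percentile(X[M],[2,50,98],axis=0),np.argwhere(M).mean(0))
```

```text
NoneTraceback (most recent call last):
  File "<stdin>", line 6, in <module>
station.MotionError: the arm cannot take that pose within its joint ranges
```

Run:
```python
from fit import *
from scipy.spatial.transform import Rotation as Ro
T=np.array([[0,-.9626,-.2711,.0688],[1,0,0,.0004],[0,-.2711,.9626,-.1422],[0,0,0,1.]])
scr=np.array([.57,.389,.13]); q0=np.array(manip.get_state()['joint_positions'])
yaw=.13; out=[]
for e in np.radians([25,35,45,55,65]):
  for az in np.radians([-30,-15,0,15,30]):
    d=np.array([np.cos(e)*np.cos(yaw+az),np.cos(e)*np.sin(yaw+az),-np.sin(e)])
    for roll in [0,180,90,-90]:
      xr=np.cross(d,[0,0,1]);xr/=np.linalg.norm(xr); Rc=np.c_[xr,np.cross(d,xr),d]@Ro.from_euler('z',roll,degrees=True).as_matrix()
      for D in [.2,.26]:
        Rt=Rc@T[:3,:3].T; pos=scr-D*d-Rt@T[:3,3]
        if pos[2]<.16: continue
        q=manip.inverse_kinematics(pos,Rt)
        if q is not None: out.append((np.abs(np.array(q)-q0).max(),np.degrees([e,az]).round(),roll,D,pos.round(3),np.array(q).round(2)))
out.sort(key=lambda o:o[0])
print(len(out))
for o in out[:25]: print(*o)
```

```text
133
1.017592612243802 [65.  0.] -90 0.2 [0.555 0.359 0.17 ] [ 0.44 -0.07  2.01  0.21  0.71  0.12]
1.0284277399781034 [65. 30.] 0 0.26 [0.515 0.347 0.213] [ 0.45 -0.29  2.18  0.25  0.56  1.2 ]
1.0328505624467468 [65.  0.] -90 0.26 [0.529 0.356 0.225] [ 0.45 -0.17  2.01  0.18  0.81  0.17]
1.0468596341429013 [55.  0.] -90 0.2 [0.548 0.358 0.166] [ 0.47 -0.13  2.12  0.16  0.5   0.14]
1.0720219050629494 [55.  0.] -90 0.26 [0.514 0.354 0.215] [ 0.49 -0.27  2.15  0.1   0.6   0.21]
1.0992457261628656 [ 65. -15.] -90 0.2 [0.547 0.364 0.17 ] [ 0.52 -0.07  2.02 -0.05  0.69  0.62]
1.1148521551235677 [45.  0.] -90 0.26 [0.5   0.352 0.204] [ 0.53 -0.34  2.27 -0.05  0.38  0.33]
1.1222508820497326 [55. 30.] 0 0.26 [0.504 0.339 0.2  ] [ 0.42 -0.36  2.32  0.54  0.35  0.92]
1.1297966089342153 [ 65. -15.] -90 0.26 [0.522 0.367 0.225] [ 0.55 -0.17  2.01 -0.06  0.79  0.65]
1.1573587774308227 [ 55. -15.] -90 0.2 [0.541 0.365 0.166] [ 0.58 -0.12  2.11 -0.31  0.52  0.84]
1.1755127140854897 [65. 15.] 0 0.26 [0.506 0.363 0.213] [ 0.59 -0.27  2.17 -0.25  0.56  1.94]
1.1806615107333287 [ 65. -30.] -90 0.2 [0.542
[... 603 characters left out ...]
6  2.22 -0.7   0.53  1.21]
1.2908891798781905 [65. 15.] -90 0.26 [0.539 0.346 0.225] [ 0.36 -0.14  1.98  0.37  0.9  -0.26]
1.2920665326229113 [ 45. -30.] 180 0.2 [0.559 0.393 0.181] [ 0.71  0.13  1.79 -0.53  1.04 -0.23]
1.3016399713253062 [25.  0.] 180 0.2 [0.542 0.385 0.174] [ 0.71 -0.08  2.13 -0.97  0.53 -0.27]
1.317904545948838 [ 55. -30.] -90 0.26 [0.504 0.387 0.215] [ 0.74 -0.15  2.05 -0.58  0.78  1.36]
1.3181118333627326 [ 35. -15.] 180 0.2 [0.55  0.391 0.178] [ 0.74  0.03  1.95 -0.72  0.82 -0.29]
1.3304204102999329 [ 45. -30.] -90 0.2 [0.53  0.376 0.161] [ 0.75 -0.05  2.11 -0.97  0.66  1.69]
1.3406199237783603 [65. 15.] -90 0.2 [0.563 0.356 0.17 ] [ 0.37 -0.03  1.97  0.4   0.81 -0.31]
```

Run:
```python
from fit import *
T=np.array([[0,-.9626,-.2711,.0688],[1,0,0,.0004],[0,-.2711,.9626,-.1422],[0,0,0,1.]])
scr=np.array([.57,.389,.13]);e=np.radians(65);z=.13+np.radians(30)
d=np.array([np.cos(e)*np.cos(z),np.cos(e)*np.sin(z),-np.sin(e)])
xr=np.cross(d,[0,0,1]);xr/=np.linalg.norm(xr); Rt=np.c_[xr,np.cross(d,xr),d]@T[:3,:3].T
u,_,v=np.linalg.svd(Rt);Rt=u@v
manip.move_ptp(scr-.26*d-Rt@T[:3,3],Rt)
manip.pause(.2)
st=manip.get_state(); p=manip.capture('wrist'); print(st['clock'],st['eef_pos'],st['joint_velocities'])
save(p,'w2.png'); X=cloud(p,st); np.savez('w2.npz',X=X,img=p['img'],**{k:st[k] for k in('eef_rot','eef_pos')})
B=X[inb(X,.52,.65,.25,.52,.02,.185)]; rep('board',B)
Tp=X[inb(X,.5,.7,.25,.52,.186,.2)];print('top',len(Tp),cv2.minAreaRect(Tp[:,:2].astype(np.float32)) if len(Tp)>5 else '')
n,cc,m,t,s=vplane(B)
dd=(X-cc)@n; M=(dd<-.007)&(dd>-.03)&inb(X,.5,.65,.3,.48,.10,.17)
print(M.sum(),np.percentile(X[M],[2,50,98],axis=0) if M.any() else '',np.argwhere(M).mean(0), dd[M].min() if M.any() else '')
```

```text
4.5 [0.5153 0.3467 0.2132] [ 0.0028 -0.0011  0.001   0.0009  0.0001 -0.0006]
board n [ 0.9908  0.1352 -0.0001] yaw 0.13566212761882426 c [0.5813 0.3792 0.1244] 19727 20002 s [-0.0879 -0.0848  0.0964  0.101 ] mid [0.5804 0.3857 0.1244] zmax 0.18499752124465604
top 7922 ((0.5887607932090759, 0.3865562379360199), (0.018507219851017, 0.18882012367248535), 7.681868076324463)
240 [[0.5646 0.3809 0.1239]
 [0.5664 0.3876 0.1335]
 [0.5725 0.3947 0.1378]] [211.3    282.8208] -0.015377724426133155
```

View pics/w2.png

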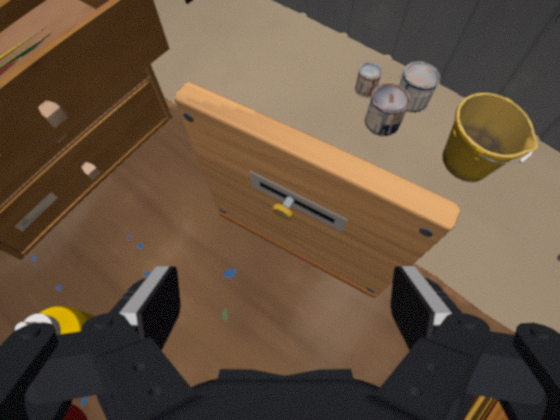

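The screw head is at pixel (283,211), near the middle of its slot and about 4 mm to the left in board coordinates. Next I refine that estimate and grasp the bracket.

Run:
```python
from fit import *
d=np.load('w2.npz');X=d['X']
B=X[inb(X,.52,.65,.25,.52,.02,.185)];n,cc,m,t,s=vplane(B)
n=np.array([n[0],n[1],0]);n/=np.linalg.norm(n)
Tp=X[inb(X,.5,.7,.25,.52,.186,.2)]; st_=np.percentile((Tp-cc)@t,[.5,99.5]); mid=cc+t*st_.mean(); print('len',np.diff(st_),'mid',mid)
dd=(X-cc)@n; ss=(X-mid)@t
M=(dd<-.006)&(dd>-.03)&(abs(ss)<.04)&(X[...,2]>.1)&(X[...,2]<.16)
for lo,hi in[(-.03,-.0125),(-.0125,-.009),(-.009,-.006)]:
    k=M&(dd>=lo)&(dd<hi); 
    if k.sum()>3: print(lo,k.sum(),np.percentile(ss[k],[0,5,50,95,100]),np.percentile(X[...,2][k],[0,50,100]))
np.savez('board.npz',n=n,t=t,mid=mid)
# yellow pixels
im=d['img'].astype(int); Y=(im[...,0]-im[...,2]>90)&M; print(Y.sum(),ss[Y].min(),ss[Y].max(),ss[Y].mean())
yaw=-.042; R=Rdown(yaw); org=np.array([.4819,-.2022,0])+.004*R[:,0]
g=org-.042*R[:,0]; g[2]=.099
print('grasp',g)
manip.move_ptp([g[0],g[1],.235],R)
manip.move_l(g,R,vel=.12)
f0=manip.get_state()['force']
manip.command_gripper(0.005,grasp_force=70)
s1=manip.get_state(); print(s1['clock'],s1['finger_gap'],s1['grasp_force'],f0,s1['force'],s1['eef_pos'])
manip.move_l([g[0],g[1],.25],R,vel=.15)
s1=manip.get_state(); print(s1['clock'],s1['finger_gap'],s1['force'],s1['moment'],s1['eef_pos'])
p=manip.capture('wrist'); save(p,'w3.png'); X=cloud(p,s1)
rd=red(p['img']); L=(X-s1['eef_pos'])@np.array(s1['eef_rot'])
k=rd&(abs(L[...,0])<.08)&(abs(L[...,1])<.07)&(L[...,2]<.03)&(L[...,2]>-.05)
print('plate top edge in tool',k.sum(),cv2.minAreaRect(L[k][:,:2].astype(np.float32)) if k.any() else '',np.median(L[k],0))
```

```text
len [0.1845] mid [0.5805 0.385  0.1244]
-0.03 166 [-0.0028 -0.0017  0.0045  0.0109  0.0125] [0.1228 0.1324 0.1378]
-0.0125 63 [-0.0027 -0.002   0.0039  0.0105  0.0118] [0.1298 0.1359 0.1392]
-0.009 21 [0.0023 0.0023 0.0041 0.0073 0.0075] [0.1297 0.1319 0.1328]
120 -0.0019774974961888946 0.012516433818625147 0.0045959333194518885
grasp [ 0.4439 -0.2006  0.099 ]
8.45 0.012971649862759097 68.62293004989624 [0.1244 0.2195 0.459 ] [-1.186   1.0904  1.3859] [ 0.444  -0.2005  0.0992]
9.6083 0.012996776752098567 [-0.6961 -0.8223 -1.4566] [-0.0346  0.0365  0.0141] [ 0.4433 -0.2003  0.2485]
plate top edge in tool 7510 ((0.009272873401641846, 0.00035517290234565735), (0.10041988641023636, 0.0659467875957489), 89.90071868896484) [ 0.0382  0.     -0.0303]
```

View pics/w3.png

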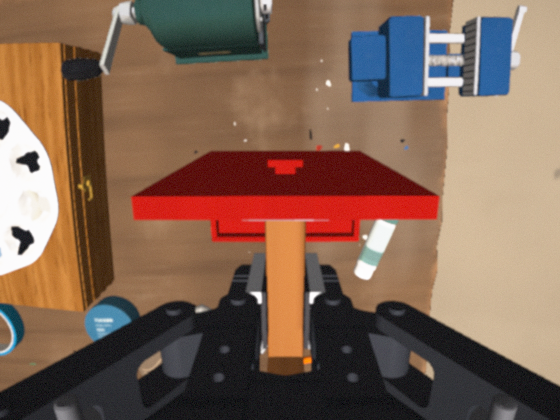

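```bash
cat >> fit.py <<'E'
b=np.load('board.npz') if __import__('os').path.exists('board.npz') else None
n,t,mid=b['n'],b['t'],b['mid']
RB=Rdown(np.arctan2(n[1],n[0]))
def P(gap,s,dz): # dz: keyhole_wide height relative to the screw (commanded)
    p=mid+s*t-(.042+gap)*n; p[2]=.1707+dz; return p
def read(k=4):
    F=[]
    for _ in range(k): manip.pause(.02); x=manip.get_state(); F.append(x['force'])
    F=np.mean(F,0); e=np.array(x['eef_pos'])-mid
    return np.array([F@n,F@t,F[2]]),np.array([-(e@n)-.042,e@t,x['eef_pos'][2]-.1707]),x
E
python3 - <<'E'
from fit import *
s=.0046
manip.move_ptp(P(.06,s,.03),RB)
manip.move_l(P(.03,s,.0015),RB,vel=.08)
manip.pause(.3); F0,e,x=read(8); np.save('F0.npy',F0); print(x['clock'],'F0',F0,'pose',e,x['moment'],x['finger_gap'])
# correct steady-state error
off=np.array([.03,s,.0])-e; print('off',off)
g=.018; c=lambda g:P(g,s,.0015)
manip.move_l(c(g),RB,vel=.04)
while g>-.004:
    F,e,x=read(2); dF=F-F0; print(round(x['clock'],2),round(g*1e3,1),(e*1e3).round(2),dF.round(2))
    if np.abs(dF).max()>4: break
    g-=.001; manip.move_l(c(g),RB,vel=.02)
E
```

```text
12.8417 F0 [-0.0105  0.2271 -1.9041] pose [0.03   0.0047 0.0018] [-0.0579  0.0483 -0.0037] 0.012491040491417783
off [-0.     -0.0001 -0.0018]
13.32 18.0 [17.86  4.53  1.35] [ 0.05  0.36 -0.15]
13.61 17.0 [17.07  4.62  1.48] [ 0.14  0.12 -0.36]
13.89 16.0 [15.98  4.59  1.52] [ 0.02 -0.43  0.11]
14.18 15.0 [14.97  4.58  1.5 ] [ 0.26  0.06 -0.04]
14.46 14.0 [13.99  4.58  1.47] [ 0.92 -0.42  0.76]
14.74 13.0 [12.95  4.57  1.49] [-0.35 -0.02  0.37]
15.03 12.0 [11.96  4.61  1.51] [-0.82 -0.44 -0.26]
15.31 11.0 [10.97  4.6   1.49] [-0.34 -0.52  0.02]
15.59 10.0 [9.96 4.6  1.49] [-0.28  0.36 -0.1 ]
15.88 9.0 [8.97 4.6  1.51] [-0.24 -0.24  0.69]
16.16 8.0 [7.98 4.6  1.5 ] [ 0.37 -0.09  0.63]
16.44 7.0 [6.99 4.6  1.49] [-0.04 -0.46  0.38]
16.73 6.0 [5.95 4.59 1.5 ] [-0.49  0.41  0.3 ]
17.01 5.0 [4.97 4.58 1.47] [ 0.51 -0.48  0.04]
17.29 4.0 [3.98 4.6  1.5 ] [-0.16  0.09 -0.12]
17.57 3.0 [2.95 4.61 1.5 ] [-0.18 -0.97  0.18]
17.86 2.0 [1.98 4.61 1.49] [-0.12  0.14  0.43]
18.14 1.0 [0.98 4.62 1.51] [-0.32 -0.08  0.76]
18.43 -0.0 [-0.02  4.58  1.48] [ 0.38 -0.2  -0.16]
18.71 -1.0 [-0.28  4.64  1.43] [-5.46 -0.81  1.74]
```

Through the opening, and the plate is flat against the board. Next I ease the contact and pull down.

```bash
cat > down.py <<'E'
from fit import *
def down(z,s,g,zend,step,lim):
    F0=np.load('F0.npy')
    while True:
        F,e,x=read(2); dF=F-F0; print(round(x['clock'],2),round(z*1e3,2),(e*1e3).round(2),dF.round(1))
        if abs(dF[2])>lim or abs(dF[1])>5 or abs(dF[0])>9 or z<=zend: return z
        z-=step; manip.move_l(P(g,s,z),RB,vel=.02)
E
python3 - <<'E'
from down import *
g=-.0003
manip.move_l(P(g,.0046,.0),RB,vel=.02)
down(0,.0046,g,-.024,.001,15)
E
```

```text
18.99 0.0 [-0.28  4.68 -0.14] [-2.9  0.4  1.3]
19.27 -1.0 [-0.28  4.66 -1.03] [-2.8  0.1  1.6]
19.56 -2.0 [-0.29  4.59 -2.06] [-3.3  0.2  1.5]
19.84 -3.0 [-0.31  4.58 -3.12] [-2.  -0.1  1.7]
20.12 -4.0 [-0.29  4.59 -4.14] [-3.1 -0.1  2.3]
20.41 -5.0 [-0.3   4.57 -5.15] [-3.  -0.4  1.5]
20.69 -6.0 [-0.3   4.61 -6.13] [-3.2 -0.4  1.8]
20.98 -7.0 [-0.29  4.6  -7.12] [-3.6  1.1  1.3]
21.26 -8.0 [-0.31  4.59 -8.11] [-2.6  0.   1.8]
21.54 -9.0 [-0.3   4.58 -9.14] [-2.7  0.2  1.2]
21.82 -10.0 [ -0.31   4.59 -10.14] [-3.5  0.1  1.7]
22.11 -11.0 [ -0.31   4.61 -11.11] [-2.7  0.4  1.8]
22.39 -12.0 [ -0.31   4.67 -11.86] [-3.7 -0.3  2.3]
22.68 -13.0 [ -0.32   4.76 -12.38] [-4.8 -0.7  5.2]
22.96 -14.0 [ -0.31   4.81 -12.84] [-6.2 -0.5  7.7]
23.24 -15.0 [ -0.34   4.95 -13.2 ] [-7.9 -1.3  9.6]
23.52 -16.0 [ -0.35   5.07 -13.74] [-8.1 -0.  11.1]
23.81 -17.0 [ -0.33   5.21 -14.43] [-8.7 -0.9 11.8]
24.09 -18.0 [ -0.33   5.39 -15.31] [-8.9 -0.7 11.7]
24.38 -19.0 [ -0.31   5.5  -16.26] [-9.5  0.3 12.5]
```

Run:
```python
from down import *
import down as D
src=0
g=.0006;s=.0055
manip.move_l(P(g,s,-.019),RB,vel=.02)
F0=np.load('F0.npy'); z=-.019
while z>-.026:
    F,e,x=read(2); dF=F-F0; print(round(x['clock'],2),round(z*1e3,2),(e*1e3).round(2),dF.round(1))
    if dF[2]>14.5 or abs(dF[1])>5 or abs(dF[0])>12: break
    z-=.0007; manip.move_l(P(g,s,z),RB,vel=.02)
```

```text
24.66 -19.0 [ -0.37   5.77 -16.6 ] [-4.7 -1.8 10.2]
24.94 -19.7 [ -0.36   5.84 -17.58] [-4.1 -0.8  9.4]
25.23 -20.4 [ -0.35   5.88 -18.45] [-3.5 -0.7  8.1]
25.51 -21.1 [ -0.36   5.83 -19.95] [-1.5 -0.5  6. ]
25.79 -21.8 [  0.01   5.41 -22.57] [2.9 0.9 0.5]
26.07 -22.5 [  0.42   5.37 -22.97] [ 3.2  0.2 -0.2]
26.36 -23.2 [  0.65   5.36 -23.47] [ 3.6  0.2 -1.3]
26.64 -23.9 [  0.68   5.39 -23.99] [ 3.  -0.1  0. ]
26.93 -24.6 [  1.     5.47 -24.82] [1.6 0.1 0.2]
27.21 -25.3 [  0.89   5.5  -25.43] [1.  0.4 0.4]
27.49 -26.0 [  0.74   5.49 -26.14] [ 1.6 -0.   0.1]
```

Clicked past the ridge. Next I seat it fully.

Run:
```python
from down import *
z=-.026;g=.0001;s=.0054
F0=np.load('F0.npy')
manip.move_l(P(g,s,z),RB,vel=.02)
while z>-.033:
    F,e,x=read(3); dF=F-F0; print(round(x['clock'],2),round(z*1e3,2),(e*1e3).round(2),dF.round(1),round(x['finger_gap'],4))
    if dF[2]>7 or abs(dF[1])>5 or abs(dF[0])>10: break
    z-=.0005; manip.move_l(P(g,s,z),RB,vel=.02)
```

```text
28.04 -26.0 [  0.21   5.37 -26.07] [ 0.3  0.1 -0. ] 0.0135
28.34 -26.5 [  0.15   5.38 -26.58] [ 0.5 -0.2 -0.1] 0.0131
28.64 -27.0 [  0.13   5.41 -27.02] [-0.  -0.6 -0.1] 0.0127
28.94 -27.5 [  0.09   5.41 -27.47] [ 0.2 -0.   0.2] 0.0123
29.24 -28.0 [  0.05   5.44 -27.67] [-1.3 -0.4  1.8] 0.0131
29.54 -28.5 [  0.01   5.48 -27.89] [-2.5 -1.1  5.8] 0.013
29.84 -29.0 [ -0.01   5.51 -28.01] [-3.9 -1.   7.1] 0.0132
```

Run:
```python
from down import *
manip.move_l(P(.0002,.0054,-.0276),RB,vel=.02)
F,e,x=read(3); print((F-np.load('F0.npy')).round(1))
manip.command_gripper(.05)
q=P(.0002,.0054,-.0276); q[2]+=.13
manip.move_l(q,RB,vel=.12)
q-=.08*n
manip.move_l(q,RB,vel=.15)
manip.pause(.3); x=manip.get_state(); p=manip.capture('wrist'); save(p,'w4.png'); X=cloud(p,x); print(x['clock'],x['finger_gap'],x['force'])
k=red(p['img'])&inb(X,.5,.65,.28,.5,.165,.18); Q=X[k]; d=Q-mid
print(k.sum(),'top edge z',np.median(Q[:,2]),'expect',.044+.13,'n',np.percentile(d@n,[2,98]),'t',np.percentile(d@t,[1,99]))
for sgn in(-1,1):
    kk=(sgn*((d@t)-.005)>.035); print(np.median(Q[kk],0),np.median((d@n)[kk]))
```

```text
[-0.2 -0.3  2.7]
32.8 0.04985517196446888 [-0.3954 -0.553  -0.5571]
2361 top edge z 0.17334813560655443 expect 0.174 n [-0.0086  0.0001] t [-0.044   0.0542]
[0.5811 0.3472 0.1732] -0.004510766032503513
[0.5697 0.4314 0.1735] -0.004404473274271488
```

View pics/w4.png

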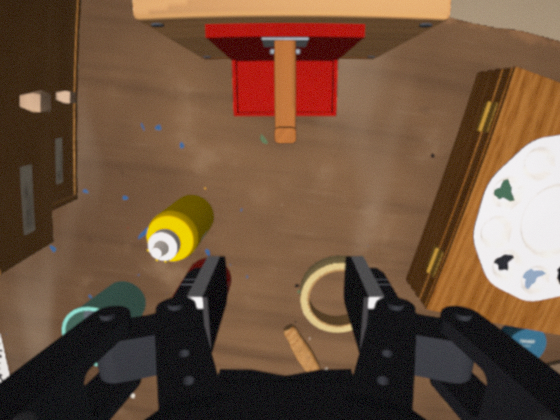

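The picture shows the bracket hanging flat and level on the board (plate at 285,40), with its top edge at z = 0.173 m against an expected 0.174 m. The gripper is clear.

```bash
python3 -c "
from station import manip
print(manip.job_done())"
```

```text
the job is handed in; nothing more can be done
None
```

The bracket hangs on the screw by itself, clicked past the ridge and fully home, level and flat; nothing else was touched, and the job was handed in at about 33 s, though no verdict came back.

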